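# Release the eccentric lock and send the tube carriage to the reader

## Task

Release the eccentric lock on the bench fixture: with the fingertips push the cam lever half a turn round the far side of its pivot, to its stop pin, so that the cam's low point faces the tube carriage. Only then push the carriage forward, fully home, until its nose rests against the cam and the tubes stand beside the reader head. Everything is done by pushing: do not lift or tip the tube block in the carriage, and leave the other things on the bench where they are.

Things in the scene. Friction and masses are not known exactly. Their poses are not given: they have to be found in the camera images.
- fixture: aluminium base plate 315 x 180 x 12 mm, fixed to the bench. Origin: on the cam pivot's vertical axis, at bench level. +x: the way the carriage is pushed (forward, from carriage to cam); +y: left of that; z up. The plate spans x -225 to +90 mm, y -90 to +90. Two low guide rails (x -220 to -55, y +-46, 8 mm thick, top at z 28) flank the carriage
- cam_pivot (a point): point on the cam's vertical pivot axis (fixture x 0, y 0), 47 mm above the bench, half-way up the lever blade. Below the lever: the eccentric dark steel disc, 60 mm diameter, z 16 to 30, its centre 15 mm off the pivot; above it a round hub of 20 mm diameter up to z 62
- lever_tip (a point): outer end of the cam lever at mid-height. The lever is a black upright blade, radial from the pivot, 8 mm thick, reaching 75 mm from the pivot axis, z 32 to 62, at a right angle to the disc's high side. About 4.5 N pushed square to it 50 mm from the pivot turn it; it stays where it is left
- cam (a joint): turn of cam and lever, rad, counter-clockwise from above. 0: disc's high side towards the carriage (locked), lever along the fixture's -y. Pi/2: lever along +x (far side). Pi: lever along +y, at its stop (hard limit), low point towards the carriage. Lever direction in the fixture frame: (sin q, -cos q). Starts between -0.15 and 0.5
- carriage (a joint): travel of the tube carriage along the fixture's +x, m. 0: fully back, where it starts, with a 6 mm gap to the high cam. About 0.036: home, its nose on the cam's low point. It needs about 3 N, stays where it is left, and cannot lift off
- push_face (a point): centre of the rear (-x) face of the carriage's push plate, an upright aluminium plate 70 mm wide (y), z 14 to 64 mm; push here towards the fixture's +x. At the start it lies 159 mm behind the pivot. The point is 44 mm above the bench. In front of it is a square tray, 76 mm, rim at z 34
- stop_pin (a point): top centre of the lever's fixed steel stop pin, 10 mm diameter, 56 mm above the bench, at fixture x -10, y 58 mm; the released lever lies along its +x side
- reader_top (a point): top centre of the white reader head, a fixed upright box 50 x 28 mm (x, y) at fixture x -85, y 69 mm, top 79 mm above the bench
- nose_tip (a point): tip of the carriage's follower nose (steel bar 24 mm wide, z 18 to 30) which meets the cam disc
- tube_block_center (a point): centre, half-way up, of the round green tube block standing loose in the carriage's tray: 64 mm diameter, 48 mm high, with four capped vials up to 86 mm above the bench
- spare_block_center (a point): bystander: centre, half-way up, of a larger green tube block (76 mm diameter, 65 mm high, two vials up to 85 mm) on the bench beside the fixture
- beaker: bystander: empty glass beaker, 84 mm diameter, 95 mm high, on the bench; origin at the centre of its underside
- cap_a: bystander: orange screw cap, 38 mm diameter, 13 mm high, on the bench; origin at the centre of its underside
Not all that is in view belongs to the job. Leave any purple look-alike of the part that bears tube_block_center alone.

How it is judged:
On the way, in this order (a step that is already met when the one before it is completed fails the run):
1. the cam is turned to its low point (within 0.2 rad of its stop) while the carriage is still back (within 10 mm) (value of joint cam above 2.94 rad and value of joint carriage below 0.01 m), for 0.1 s.
2. the carriage is pushed home, within 4 mm (value of joint carriage above 0.032 m), for 0.2 s.
At the end, for the whole second after the job is handed in: The cam is at its low point (within 0.2 rad of its stop), the carriage is home and still (within 4 mm of resting on the cam's low point), the tube block stands upright in the carriage's tray, and the spare block, beaker and cap are within 25 mm of where they began (value of joint cam above 2.94 rad and value of joint carriage above 0.032 m and velocity of joint carriage below 0.005 m/s and x of tube_block_center in the frame of push_face between 0.036 and 0.052 m and horizontal distance between tube_block_center and push_face below 0.052 m and height (world z) of tube_block_center below 0.05 m and angle between tube_block_center's own z axis and vertical below 0.15 rad and distance of each of spare_block_center, beaker, cap_a from where it was at the start of the episode below 0.025 m); the robot touches nothing.
It fails at once if the carriage is pushed forward (over 12 mm) before the cam is at its low point (value of joint carriage above 0.012 m and value of joint cam below 2.85 rad).
It fails at once if the tube block is lifted (over 10 mm) or tipped (over 0.35 rad) (height (world z) of tube_block_center above 0.054 m or angle between tube_block_center's own z axis and vertical above 0.35 rad).
It fails at once if a bystander is lifted, tipped or shoved over 25 mm (distance of any of spare_block_center, beaker, cap_a from where it was at the start of the episode above 0.025 m or angle between any of spare_block_center, beaker, cap_a's own z axis and vertical above 0.4 rad).
It also fails if it takes over 51 s, if anything falls off the work surface, if the arm or the gripper's body presses on something with over 40 N, if the wrist force passes 120 N, or if a joint passes its speed limit or range.

## Robot

A 7-joint arm with a two-finger parallel gripper is mounted at the origin on the work surface. World frame = base frame: x ahead of the robot, y to its left, z up, the work surface at z = 0. Lengths are in m, angles in rad, forces in N, time in s.
With the tool pointing down it reaches from about 0.35 to 0.9 m from the base axis. Payload 8.1 kg.
Tool frame: the origin (TCP) lies on the centre line of the jaws, within the pads' length; the fingertips stand r.tip_reach ahead of it and the grasp point (between the pads) lies 5 mm behind it (r.tip_reach is the distance from the TCP to the fingertips, in m); z points along the fingers, y is the line along which they close (so a half turn about z gives the same grasp; the last joint's range is limited). The gripper opens to 92 mm and grips with 3 to 60 N. Pads are 19 mm wide; open, the fingers measure 130 mm over their backs; the gripper's body (75 mm by 190 mm) begins 47 mm behind the grasp point.
Start: joints at [1.059, 0.434, 0.025, 1.573, -0.012, 1.134, -0.075], TCP at [0.248, -0.574, 0.241] pointing down, gripper open.
Joint ranges: [-2.62, 2.62], [-0.44, 2.09], [-1.27, 1.32], [0.08, 2.57], [-1.32, 4.46], [0.12, 2], [-2.74, 2.74]. Speed limits (rad/s): [2.22, 2.22, 3.01, 3.01, 3.14, 3.14, 3.14].

## Interface

Orientations are given as a unit quaternion [w, x, y, z].
In Python, from workcell import r gives the robot as it stands. The module is installed in compiled form; this text tells all that it offers.
- The arm moves only by the tool move_arm, never from a script. Its argument "steps" is a list of rows, each an object with "fingers": the opening, from 0 (shut) to 1 (fully open); "translation": the shift along the world's x, y, z in mm, a list of three; "angular": the turn, a rotation vector about the world's x, y, z in degrees, a list of three. A call has 1 to 12 rows; each row is the pose to reach, as a shift and turn from the pose commanded when the call began; what a row does not reach only later rows make up. A row lasts 1/10 s, in which the tool goes at most 50 mm and 8.59 degrees, less where a joint would pass 70% of its speed; a pose out of reach is approached as far as the arm can. A call with a gripper value outside its range is refused whole. The fingers move at their own pace and stop on an object; "grip_force" is the grip in N (left out, the last holds). Time passes only in rows, so rows that repeat a pose let the fingers close. It gives the time, the measured TCP pose, the force, the opening and the grip force at its end, in the units of the state.
- r.get_state(): the state, without advancing time (a new reading comes with each control period).
- r.camera(name): name is "scene" or "top"; returns the picture (384x512x3 uint8, red, green, blue); there is no depth.
- r.get_calibration(name): a dict with "fx", "fy", "cx", "cy" (pixels), "dist_coeffs" ([k1, k2, p1, p2, k3] as OpenCV has them; the pictures are not rectified), "world_from_camera" (4x4, takes a point from camera to world coordinates). Camera axes: x right, y up, looking along -z (the intrinsics and any distortion apply to the point x, -y, -z); pixel columns grow to the right and rows downward; lengths in m; the calibration is good to about 2 mm. A picture is of the moment at which its call begins. get_calibration takes no time and is no camera call.
- r.hand_in(): hands the job in; it is judged then, once.
Trained networks look in the newest picture that a camera, given by its name, has taken for a name from the list of things; names that differ only in an ending like _2 or _b are one class to them, and where a whole thing is asked for, a point or a joint stands for the part that bears it (a point fixed in the world has none). Each returns a list of dicts, best first, with "score" (0 to 1); they miss things now and then, are a little off and sometimes report something else, mostly with a low value. They report only what shows in the picture. A call takes as long as a camera call. They do not tell look-alikes from the thing itself.
- r.trace(camera, target): "pixels" (384x512 bool, what is visible of it) and "pixel" ([column, row] in pixels, amid what is visible of it).
- r.place_of(camera, target): "pixel" ([column, row] in pixels: a listed point, or the origin of a listed thing).
The state is a dict: "time_s": time; "q": joint angles; "joint_velocities": joint speeds; "effort": joint torques, N m; "position": TCP position; "tool_rot": TCP orientation; "wrist_force": force on the tool from outside, world axes, zero at the start; "ft_torque": the same for the moment, N m; "opening": opening from 0.0 (shut) to 1.0 (fully open); "grasp_force": force on a finger pad.
Only numpy, scipy, OpenCV 4.12 (cv2) and the standard library are available. Lean on these libraries where they do the work, as an engineer would, in place of code of your own. Each camera call takes 0.05 s, during which the arm holds its last target. There are 200 camera calls.

## Working session

There is one attempt and no reset: what is moved stays moved. The work goes in short steps, Python scripts to look and compute and a tool call to move; the robot and the scene stay as the last step left them, time stands still between calls to the robot, and variables do not carry over. Pictures are saved under pics/ and viewed, at most 10 in all, crops included, and the job is handed in when it is done.

Besides the shell and the picture viewer there is one more tool, called after "Emit:" by a JSON object that holds its "name" and its "arguments", one argument or row to a line. move_arm: Moves the arm, as the interface text tells. Its arguments: {"type":"object","properties":{"steps":{"type":"array"},"grip_force":{"type":"number"}},"required":["steps"]}

```bash
mkdir -p pics; cat > h.py <<'E'
import numpy as np,cv2
from workcell import r
def ray(cam,px):
    c=r.get_calibration(cam);K=np.array([[c['fx'],0,c['cx']],[0,c['fy'],c['cy']],[0,0,1]])
    u=cv2.undistortPoints(np.array([[px]],float),K,np.array(c['dist_coeffs'],float))[0,0]
    T=np.array(c['world_from_camera']);return T[:3,3],T[:3,:3]@np.array([u[0],-u[1],-1])
def atz(cam,px,z):
    o,d=ray(cam,px);return o+d*(z-o[2])/d[2]
Z=dict(cam_pivot=.047,lever_tip=.047,push_face=.044,stop_pin=.056,reader_top=.079,nose_tip=.024,tube_block_center=.044,spare_block_center=.0325,beaker=0,cap_a=0)
def look(names=Z,cams=('top','scene')):
    for cam in cams:
        r.camera(cam)
        for n in names:
            for d in r.place_of(cam,n)[:2]:
                print(cam,n,round(d['score'],2),np.round(d['pixel']),np.round(atz(cam,d['pixel'],Z[n])[:2],4))
def save(cam,f): cv2.imwrite('pics/'+f,r.camera(cam)[:,:,::-1])
E
python3 - <<'E'
from h import *
s=r.get_state();print(r.tip_reach,s['position'],s['tool_rot'],s['time_s'])
look()
a=r.camera('top');b=r.camera('scene')
cv2.imwrite('pics/a.png',a[:,:,::-1]);cv2.imwrite('pics/b.png',b[:,:,::-1])
for c in('top','scene'):print(np.round(r.get_calibration(c)['world_from_camera'],2).tolist())
print(r.get_state()['time_s'])
E
```

```text
0.014 [ 0.24819852 -0.57307244  0.2399451 ] [-7.56096980e-04  9.79188709e-01  2.02950359e-01 -2.29638105e-04] 0.0
top lever_tip 0.66 [307. 136.] [ 0.6435 -0.13  ]
top push_face 0.75 [298. 201.] [ 0.4542 -0.1002]
top push_face 0.33 [307. 136.] [ 0.6438 -0.1304]
top stop_pin 0.79 [269. 155.] [ 0.5854 -0.0201]
top reader_top 0.92 [271. 175.] [ 0.523  -0.0242]
top nose_tip 0.81 [292. 168.] [ 0.5543 -0.0884]
top nose_tip 0.59 [289. 154.] [ 0.5973 -0.0785]
top tube_block_center 0.8 [354. 278.] [ 0.2437 -0.2492]
top tube_block_center 0.68 [290.  91.] [ 0.7844 -0.0832]
top spare_block_center 0.74 [374. 176.] [ 0.5288 -0.323 ]
top spare_block_center 0.39 [267. 154.] [ 0.5949 -0.0149]
top beaker 0.74 [224. 192.] [0.4865 0.113 ]
top beaker 0.72 [293. 168.] [ 0.5576 -0.094 ]
scene cam_pivot 0.97 [271. 245.] [ 0.6122 -0.0712]
scene lever_tip 0.96 [269. 271.] [ 0.6371 -0.1357]
scene push_face 0.95 [202. 231.] [ 0.4531 -0.1051]
scene push_face 0.55 [254. 192.] [0.4954 0.0718]
scene stop_pin 0.69 [273. 222.] [ 0.5904 -0.0134]
scene reader_top 0.65 [242. 204.] [ 0.5099 -0.0148]
scene nose_tip 0.85 [243. 246.] [ 0.55   -0.0855]
scene tube_block_center 0.92 [215. 237.] [ 0.4899 -0.1071]
scene tube_block_center 0.86 [ 81. 252.] [ 0.2583 -0.2741]
scene spare_block_center 0.87 [167. 327.] [ 0.5212 -0.3228]
scene beaker 0.69 [257. 194.] [0.4863 0.1119]
scene beaker 0.5 [244. 247.] [ 0.542  -0.0697]
scene cap_a 0.66 [266. 349.] [ 0.6938 -0.2616]
scene cap_a 0.65 [245. 249.] [ 0.5494 -0.0749]
[[-0.0, 0.98, -0.17, 0.31], [-1.0, 0.0, 0.0, 0.02], [0.0, 0.17, 0.98, 1.15], [0.0, 0.0, 0.0, 1.0]]
[[0.89, -0.31, 0.33, 0.81], [0.45, 0.58, -0.68, -0.54], [0.01, 0.75, 0.66, 0.65], [0.0, 0.0, 0.0, 1.0]]
1.2
```

View pics/a.png

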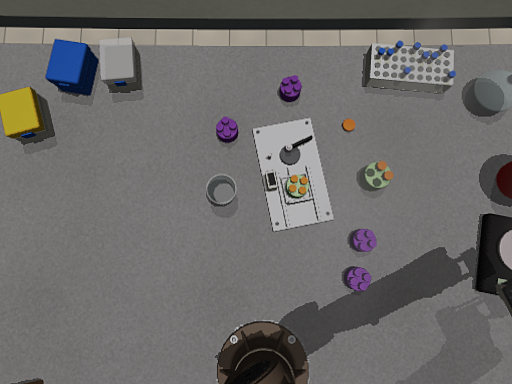

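View pics/b.png

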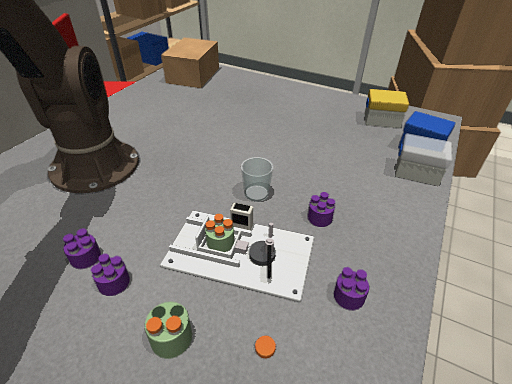

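The fixture lies ahead of the robot, with +x turned about 11° to the left. In the top picture the pivot is near (290,150), the lever points to (312,137), the carriage is near (298,190) and the stop pin near (269,156). Next I fit the fixture pose and work out the lever path.

```bash
cat > fx.py <<'E'
import numpy as np
F=np.array([[0,0],[-159,0],[-159,0],[-10,58],[-10,58],[-85,69],[-85,69],[-51,0],[-51,0]])/1e3
W=np.array([[.6122,-.0712],[.4542,-.1002],[.4531,-.1051],[.5854,-.0201],[.5904,-.0134],[.523,-.0242],[.5099,-.0148],[.5543,-.0884],[.55,-.0855]])
f=F@[1,1j];w=W@[1,1j]
th=np.angle(np.vdot(f-f.mean(),w-w.mean()));t=w.mean()-f.mean()*np.exp(1j*th)
world=lambda p:np.array([(z:=t+np.exp(1j*th)*complex(*p)).real,z.imag])
E
python3 - <<'E'
from fx import *
print(th,np.degrees(th),t,np.round(np.abs(w-t-f*np.exp(1j*th)),4))
tip=(complex(.641,-.134)-t)*np.exp(-1j*th);print('tip',tip,abs(tip),np.arctan2(tip.real,-tip.imag))
a,b=.0095,.019
P0=np.array([.24820,-.57307])
for q in np.append(np.arange(0.0,3.1,.2),[3.14,3.25]):
    n=np.array([np.cos(q),np.sin(q)]);l=np.array([np.sin(q),-np.cos(q)])
    d=.004+a*abs(n[0])+b*abs(n[1])
    p=.052*l-d*n
    print(round(q,2),np.round(p*1e3),'shift from start mm',np.round((world(p)-P0)*1e3,1))
for x in(-.215,-.159-a,-.123-a):print(x,np.round((world((x,0))-P0)*1e3,1))
E
```

```text
0.17508381598208267 10.031563716818487 (0.6086020795285665-0.07408450255106853j) [0.0046 0.0027 0.0035 0.0035 0.0056 0.0106 0.0068 0.0068 0.0088]
tip (0.021465898385186352-0.06464292143725482j) 0.0681138171403295 0.3206120574038514
0.0 [-14. -52.] shift from start mm [356.2 445.4]
0.2 [ -6. -54.] shift from start mm [363.6 444.3]
0.4 [  2. -56.] shift from start mm [371.8 444.4]
0.6 [ 11. -56.] shift from start mm [380.7 446. ]
0.8 [ 20. -54.] shift from start mm [389.8 449.7]
1.0 [ 30. -49.] shift from start mm [398.7 455.8]
1.2 [ 39. -42.] shift from start mm [406.5 464.2]
1.4 [ 47. -33.] shift from start mm [412.5 474.9]
1.6 [ 53. -22.] shift from start mm [416.  486.7]
1.8 [ 56. -12.] shift from start mm [417.9 496.8]
2.0 [58. -1.] shift from start mm [417.5 507.8]
2.2 [57. 10.] shift from start mm [414.4 519.1]
2.4 [53. 22.] shift from start mm [408.4 530.1]
2.6 [46. 33.] shift from start mm [399.5 539.7]
2.8 [36. 43.] shift from start mm [388.1 547.1]
3.0 [23. 49.] shift from start mm [374.7 551.5]
3.14 [14. 52.] shift from start mm [364.8 552.5]
3.25 [10. 53.] shift from start mm [360.7 553.2]
-0.215 [148.7 461.5]
-0.1685 [194.5 469.6]
-0.1325 [229.9 475.9]
```

```bash
python3 - <<'E'
from h import *
for cam in('top','scene'):
    im=r.camera(cam)
    for d in r.trace(cam,'fixture')[:2]:
        m=d['pixels'].astype(np.uint8); v,u=np.nonzero(m)
        pts=np.array([atz(cam,(x,y),.012)[:2] for x,y in zip(u,v)]).astype(np.float32)
        R=cv2.minAreaRect(pts*1000);B=cv2.boxPoints(R)
        print(cam,d['score'],len(u),R);print(np.round(B))
        # fixture origin is 67.5mm forward of plate centre
    for n in('cam','lever_tip','cam_pivot'):
        for d in r.trace(cam,n)[:2]:
            print(cam,n,d['score'],d['pixels'].sum(),d['pixel'],atz(cam,d['pixel'],.047)[:2])
E
```

```text
Traceback (most recent call last):
  File "h.py", line 8, in atz
    o,d=ray(cam,px);return o+d*(z-o[2])/d[2]
        ~~~^^^^^^^^
  File "h.py", line 4, in ray
    c=r.get_calibration(cam);K=np.array([[c['fx'],0,c['cx']],[0,c['fy'],c['cy']],[0,0,1]])
ValueError: time passes only in moves, steps and waits
```

Emit:
{"name": "move_arm", "arguments": {
  "steps": [
    {"fingers": 0,"translation": [40,50,0],"angular": [0,0,-6]},
    {"fingers": 0,"translation": [75,90,0],"angular": [0,0,-12]},
    {"fingers": 0,"translation": [110,130,0],"angular": [0,0,-13]},
    {"fingers": 0,"translation": [145,170,0],"angular": [0,0,-13]},
    {"fingers": 0,"translation": [180,210,0],"angular": [0,0,-13]},
    {"fingers": 0,"translation": [215,250,0],"angular": [0,0,-13]},
    {"fingers": 0,"translation": [245,290,0],"angular": [0,0,-13]},
    {"fingers": 0,"translation": [275,330,0],"angular": [0,0,-13]},
    {"fingers": 0,"translation": [305,370,0],"angular": [0,0,-13]},
    {"fingers": 0,"translation": [330,410,-20],"angular": [0,0,-13]},
    {"fingers": 0,"translation": [343,435,-50],"angular": [0,0,-13]},
    {"fingers": 0,"translation": [343,440,-80],"angular": [0,0,-13]}
  ],
  "grip_force": 10
}}

```text
time_s: 2.5
position: [0.5953, -0.1286, 0.1618]
tool_rot: [-0.0, 0.996, 0.093, 0.003]
wrist_force: [1.8, 0.1, -0.4]
opening: 0.02
grasp_force: 0.0
```

```bash
sed -i 's/^def ray/import functools\ncal=functools.cache(r.get_calibration)\ndef ray/; s/c=r.get_calibration(cam)/c=cal(cam)/' h.py; python3 - <<'E'
from h import *
for cam,f in(('top','a'),('scene','b')):
    im=cv2.imread(f'pics/{f}.png');hsv=cv2.cvtColor(im,cv2.COLOR_BGR2HSV)
    m=((hsv[...,2]>165)&(hsv[...,1]<40)).astype(np.uint8)
    n,L,S,C=cv2.connectedComponentsWithStats(m)
    k=L[150,265] if cam=='top' else L[260,190]
    if k==0: print(cam,'bg',hsv[150,265],hsv[260,190]);continue
    cs,_=cv2.findContours((L==k).astype(np.uint8),0,2);c=max(cs,key=cv2.contourArea)[:,0]
    pts=np.array([atz(cam,p,.012)[:2] for p in c.astype(float)],np.float32)*1000
    R=cv2.minAreaRect(pts);print(cam,S[k],R,np.round(cv2.boxPoints(R)).tolist())
save('scene','c.png')
look(('lever_tip','cam_pivot'),('scene',))
im=cv2.imread('pics/c.png')[160:320,150:330];cv2.imwrite('pics/c1.png',cv2.resize(im,None,fx=3.5,fy=3.5,interpolation=2))
E
```

```text
top [ 253  118   80  110 3806] ((542.61865234375, -87.85169982910156), (309.13720703125, 176.73301696777344), 11.269338607788086) [[374.0, -31.0], [408.0, -205.0], [711.0, -144.0], [677.0, 29.0]]
scene [ 160  211  154   90 5921] ((541.7844848632812, -90.73362731933594), (318.69805908203125, 179.20611572265625), 11.248088836669922) [[368.0, -34.0], [403.0, -210.0], [716.0, -148.0], [681.0, 28.0]]
scene lever_tip 0.6 [268. 274.] [ 0.6402 -0.1449]
scene cam_pivot 0.56 [268. 247.] [ 0.6093 -0.0795]
```

View pics/c1.png

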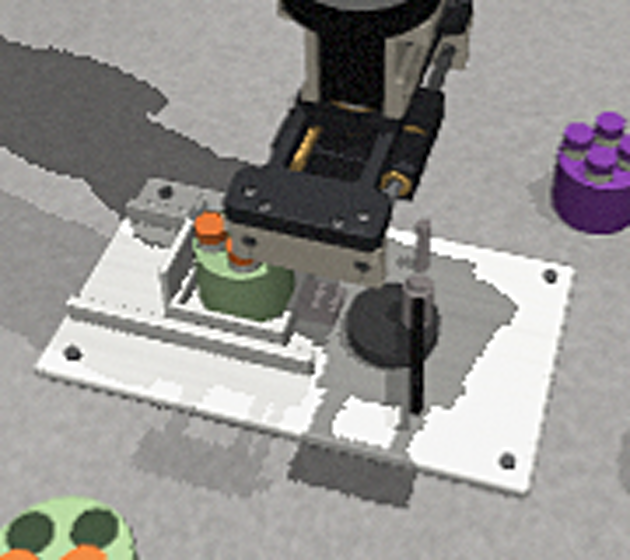

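The plate centre comes out at about (0.542, -0.089) with a yaw of 11.26°, which puts the pivot at about (0.6085, -0.0755). In the crop the lever is clear of the gripper, on its far side, with the blade tip near (417,410). I'll descend behind the lever.

Emit:
{"name": "move_arm", "arguments": {
  "steps": [
    {"fingers": 0,"translation": [0,0,-30],"angular": [0,0,0]},
    {"fingers": 0,"translation": [0,0,-60],"angular": [0,0,0]},
    {"fingers": 0,"translation": [0,0,-90],"angular": [0,0,0]},
    {"fingers": 0,"translation": [0,0,-104],"angular": [0,0,0]},
    {"fingers": 0,"translation": [0,0,-104],"angular": [0,0,0]},
    {"fingers": 0,"translation": [0,0,-104],"angular": [0,0,0]}
  ]
}}

```text
time_s: 3.3
position: [0.5923, -0.1345, 0.0584]
tool_rot: [0.0, 0.996, 0.09, 0.001]
wrist_force: [0.3, 0.3, 0.6]
opening: 0.002
grasp_force: 0.0
```

```bash
cat > path.py <<'E'
from fx import *
from h import r
th=np.radians(11.26);t=complex(.6085,-.0755)
s=r.get_state();P=np.array(s['position']);fix=(complex(*P[:2])-t)*np.exp(-1j*th)
print(np.round(P,4),np.round(s['wrist_force'],1),np.round(s['q'],2),'fixture',np.round([fix.real,fix.imag],4))
a,b=.0095,.019
for q in np.append(np.arange(0.2,3.1,.2),[3.14,3.25]):
    n=np.array([np.cos(q),np.sin(q)]);l=np.array([np.sin(q),-np.cos(q)])
    p=.052*l-(.004+a*abs(n[0])+b*abs(n[1]))*n;z=t+np.exp(1j*th)*complex(*p)
    print(round(q,2),np.round((np.array([z.real,z.imag])-P[:2])*1e3,1))
E
python3 path.py
```

```text
[ 0.5923 -0.1345  0.0584] [0.3 0.3 0.6] [ 0.2   0.61 -0.1   1.79  0.08  0.74 -1.33] fixture [-0.0274 -0.0547]
0.2 [20.5  4.5]
0.4 [28.7  4.7]
0.6 [37.6  6.6]
0.8 [46.7 10.4]
1.0 [55.4 16.7]
1.2 [63.  25.3]
1.4 [68.8 36.1]
1.6 [72.1 48. ]
1.8 [73.7 58.1]
2.0 [73.1 69.1]
2.2 [69.8 80.3]
2.4 [63.5 91.2]
2.6 [ 54.4 100.6]
2.8 [ 42.8 107.7]
3.0 [ 29.4 111.9]
3.14 [ 19.4 112.7]
3.25 [ 15.4 113.3]
```

Emit:
{"name": "move_arm", "arguments": {
  "steps": [
    {"fingers": 0,"translation": [10,2,0],"angular": [0,0,0]},
    {"fingers": 0,"translation": [20,4,0],"angular": [0,0,0]},
    {"fingers": 0,"translation": [29,5,0],"angular": [0,0,0]},
    {"fingers": 0,"translation": [38,7,0],"angular": [0,0,0]},
    {"fingers": 0,"translation": [47,10,0],"angular": [0,0,0]},
    {"fingers": 0,"translation": [55,17,0],"angular": [0,0,0]},
    {"fingers": 0,"translation": [63,25,0],"angular": [0,0,0]},
    {"fingers": 0,"translation": [69,36,0],"angular": [0,0,0]},
    {"fingers": 0,"translation": [72,48,0],"angular": [0,0,0]},
    {"fingers": 0,"translation": [74,58,0],"angular": [0,0,0]},
    {"fingers": 0,"translation": [74,58,0],"angular": [0,0,0]}
  ]
}}

```text
time_s: 4.4
position: [0.6665, -0.0748, 0.0571]
tool_rot: [0.0, 0.996, 0.092, 0.0]
wrist_force: [0.5, -1.5, -0.2]
opening: 0.001
grasp_force: 0.4
```

```bash
python3 path.py; python3 - <<'E'
from h import *
save('scene','d.png')
look(('lever_tip','cam_pivot','nose_tip'),('scene',))
im=cv2.imread('pics/d.png')[160:320,150:330];cv2.imwrite('pics/d1.png',cv2.resize(im,None,fx=3.5,fy=3.5,interpolation=2))
E
```

```text
[ 0.6665 -0.0748  0.0571] [ 0.5 -1.5 -0.2] [ 0.09  0.69 -0.09  1.62  0.07  0.83 -1.42] fixture [ 0.057  -0.0106]
0.2 [-53.7 -55.3]
0.4 [-45.5 -55.1]
0.6 [-36.6 -53.2]
0.8 [-27.5 -49.3]
1.0 [-18.8 -43.1]
1.2 [-11.2 -34.5]
1.4 [ -5.4 -23.7]
1.6 [ -2.1 -11.8]
1.8 [-0.5 -1.7]
2.0 [-1.1  9.3]
2.2 [-4.4 20.6]
2.4 [-10.7  31.4]
2.6 [-19.8  40.8]
2.8 [-31.4  47.9]
3.0 [-44.8  52.1]
3.14 [-54.8  52.9]
3.25 [-58.8  53.5]
scene cam_pivot 0.84 [271. 245.] [ 0.6125 -0.071 ]
scene nose_tip 0.64 [245. 246.] [ 0.5552 -0.0848]
```

View pics/d1.png

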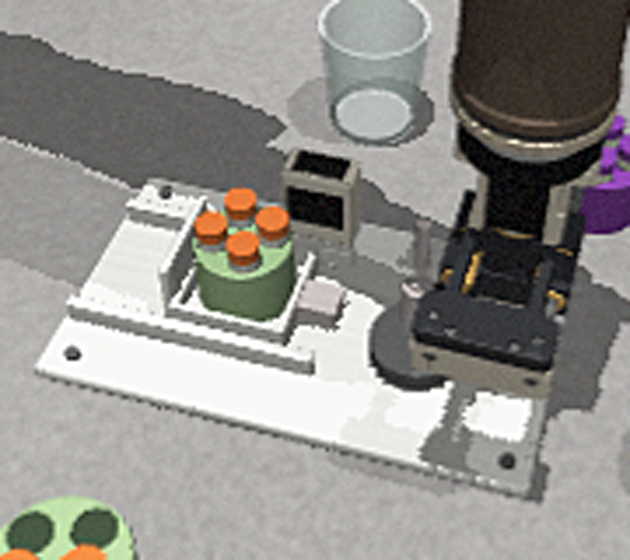

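The lever is no longer in its old place and the disc has swung to the near side (415,350), so the cam is about half-way round. The nose at (320,300) hasn't moved. I'll carry on.

Emit:
{"name": "move_arm", "arguments": {
  "steps": [
    {"fingers": 0,"translation": [0,9,0],"angular": [0,0,0]},
    {"fingers": 0,"translation": [-4,20,0],"angular": [0,0,0]},
    {"fingers": 0,"translation": [-10,31,0],"angular": [0,0,0]},
    {"fingers": 0,"translation": [-19,41,0],"angular": [0,0,0]},
    {"fingers": 0,"translation": [-31,48,0],"angular": [0,0,0]},
    {"fingers": 0,"translation": [-44,52,0],"angular": [0,0,0]},
    {"fingers": 0,"translation": [-54,53,0],"angular": [0,0,0]},
    {"fingers": 0,"translation": [-57,53,0],"angular": [0,0,0]},
    {"fingers": 0,"translation": [-57,53,0],"angular": [0,0,0]}
  ]
}}

```text
time_s: 5.55
position: [0.6133, -0.022, 0.0583]
tool_rot: [0.0, 0.996, 0.091, 0.005]
wrist_force: [15.3, 0.2, -4.9]
opening: 0.009
grasp_force: 7.2
```

```bash
python3 path.py|head -1
```

```text
[ 0.6133 -0.022   0.0583] [15.3  0.2 -4.9] [ 0.01  0.61 -0.09  1.79  0.08  0.74 -1.51] fixture [0.0152 0.0515]
```

The force has risen to 15 N and the finger is where it should be with the lever against its stop. I'll back off, rise and look.

Emit:
{"name": "move_arm", "arguments": {
  "steps": [
    {"fingers": 0,"translation": [20,4,0],"angular": [0,0,0]},
    {"fingers": 0,"translation": [25,5,0],"angular": [0,0,0]},
    {"fingers": 0,"translation": [25,5,50],"angular": [0,0,0]},
    {"fingers": 0,"translation": [25,5,100],"angular": [0,0,0]},
    {"fingers": 0,"translation": [0,-10,120],"angular": [0,0,0]},
    {"fingers": 0,"translation": [-50,-30,120],"angular": [0,0,0]},
    {"fingers": 0,"translation": [-100,-50,120],"angular": [0,0,0]},
    {"fingers": 0,"translation": [-150,-70,120],"angular": [0,0,0]},
    {"fingers": 0,"translation": [-195,-90,120],"angular": [0,0,0]},
    {"fingers": 0,"translation": [-217,-95,120],"angular": [0,0,0]},
    {"fingers": 0,"translation": [-217,-95,120],"angular": [0,0,0]}
  ]
}}

```text
time_s: 6.65
position: [0.3858, -0.1188, 0.1763]
tool_rot: [-0.0, 0.996, 0.089, -0.002]
wrist_force: [1.1, -0.0, -0.1]
opening: 0.005
grasp_force: 0.0
```

```bash
python3 path.py|head -1; python3 - <<'E'
from h import *
save('scene','e.png')
look(('lever_tip','cam_pivot','nose_tip','push_face'),('scene',))
im=cv2.imread('pics/e.png')[160:320,150:330];cv2.imwrite('pics/e1.png',cv2.resize(im,None,fx=3.5,fy=3.5,interpolation=2))
E
```

```text
[ 0.3858 -0.1188  0.1763] [ 1.1 -0.  -0.1] [ 0.24  0.16 -0.09  2.15  0.02  0.83 -1.25] fixture [-0.2269  0.0011]
scene lever_tip 0.66 [278. 220.] [0.5945 0.0055]
scene lever_tip 0.33 [271. 255.] [ 0.6246 -0.0966]
scene cam_pivot 0.59 [268. 245.] [ 0.607  -0.0752]
scene push_face 0.94 [202. 230.] [ 0.4513 -0.104 ]
```

View pics/e1.png

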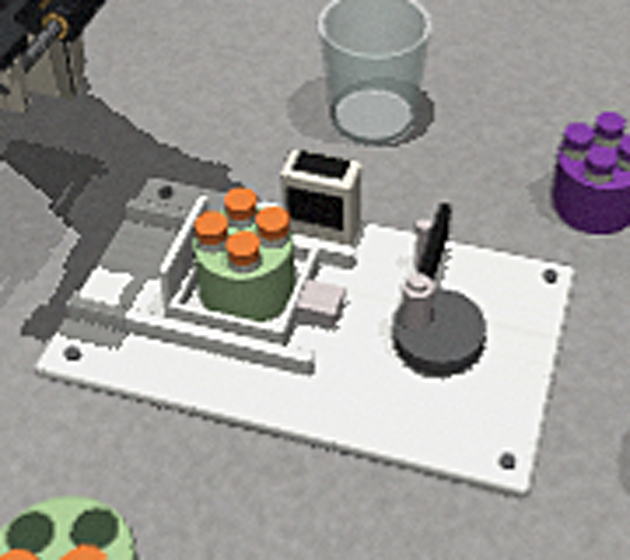

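The lever lies at its stop by the pin (435,240) and the disc's high side faces away. The carriage is still back and the block is upright. The gripper is now behind the push plate, so I'll lower it and push.

Emit:
{"name": "move_arm", "arguments": {
  "steps": [
    {"fingers": 0,"translation": [0,0,-40],"angular": [0,0,0]},
    {"fingers": 0,"translation": [0,0,-80],"angular": [0,0,0]},
    {"fingers": 0,"translation": [0,0,-110],"angular": [0,0,0]},
    {"fingers": 0,"translation": [0,0,-120],"angular": [0,0,0]},
    {"fingers": 0,"translation": [0,0,-120],"angular": [0,0,0]},
    {"fingers": 0,"translation": [20,4,-120],"angular": [0,0,0]},
    {"fingers": 0,"translation": [40,8,-120],"angular": [0,0,0]},
    {"fingers": 0,"translation": [48,9,-120],"angular": [0,0,0]},
    {"fingers": 0,"translation": [54,10,-120],"angular": [0,0,0]},
    {"fingers": 0,"translation": [58,11,-120],"angular": [0,0,0]},
    {"fingers": 0,"translation": [62,12,-120],"angular": [0,0,0]},
    {"fingers": 0,"translation": [66,13,-120],"angular": [0,0,0]}
  ]
}}

```text
time_s: 8.15
position: [0.4569, -0.1049, 0.0568]
tool_rot: [0.0, 0.996, 0.09, -0.0]
wrist_force: [-3.1, -1.9, 0.4]
opening: 0.007
grasp_force: 1.3
```

Emit:
{"name": "move_arm", "arguments": {
  "steps": [
    {"fingers": 0,"translation": [4,1,0],"angular": [0,0,0]},
    {"fingers": 0,"translation": [8,1.5,0],"angular": [0,0,0]},
    {"fingers": 0,"translation": [12,2.5,0],"angular": [0,0,0]},
    {"fingers": 0,"translation": [16,3,0],"angular": [0,0,0]},
    {"fingers": 0,"translation": [19,4,0],"angular": [0,0,0]},
    {"fingers": 0,"translation": [21,4,0],"angular": [0,0,0]},
    {"fingers": 0,"translation": [21,4,0],"angular": [0,0,0]}
  ]
}}

```text
time_s: 8.85
position: [0.4774, -0.1004, 0.0565]
tool_rot: [-0.0, 0.996, 0.091, -0.001]
wrist_force: [-4.9, -0.7, 3.0]
opening: 0.006
grasp_force: 2.7
```

```bash
python3 path.py|head -1
```

```text
[ 0.4774 -0.1004  0.0565] [-4.9 -0.7  3. ] [ 0.15  0.47 -0.07  2.09  0.06  0.59 -1.35] fixture [-0.1335  0.0011]
```

Emit:
{"name": "move_arm", "arguments": {
  "steps": [
    {"fingers": 0,"translation": [2,0.4,0],"angular": [0,0,0]},
    {"fingers": 0,"translation": [4,0.8,0],"angular": [0,0,0]},
    {"fingers": 0,"translation": [4,0.8,0],"angular": [0,0,0]}
  ]
}}

```text
time_s: 9.15
position: [0.4776, -0.1003, 0.0559]
tool_rot: [-0.0, 0.996, 0.09, -0.005]
wrist_force: [-15.2, -3.5, 9.6]
opening: 0.005
grasp_force: 7.9
```

The tool stopped with the force up to 15 N, so the carriage is on the cam. I'll retreat and check.

Emit:
{"name": "move_arm", "arguments": {
  "steps": [
    {"fingers": 0,"translation": [-10,-2,0],"angular": [0,0,0]},
    {"fingers": 0,"translation": [-35,-7,0],"angular": [0,0,0]},
    {"fingers": 0,"translation": [-60,-12,0],"angular": [0,0,0]},
    {"fingers": 0,"translation": [-80,-16,40],"angular": [0,0,0]},
    {"fingers": 0,"translation": [-85,-17,90],"angular": [0,0,0]},
    {"fingers": 0,"translation": [-85,-17,120],"angular": [0,0,0]},
    {"fingers": 0,"translation": [-85,-17,120],"angular": [0,0,0]}
  ]
}}

```text
time_s: 9.85
position: [0.4006, -0.1171, 0.181]
tool_rot: [0.001, 0.996, 0.091, 0.005]
wrist_force: [0.2, 1.0, -0.8]
opening: 0.006
grasp_force: 0.0
```

```bash
python3 - <<'E'
from h import *
save('scene','f.png')
look(('lever_tip','tube_block_center','nose_tip','push_face'),('scene',))
im=cv2.imread('pics/f.png')[160:320,150:330];cv2.imwrite('pics/f1.png',cv2.resize(im,None,fx=3.5,fy=3.5,interpolation=2))
E
```

```text
scene lever_tip 0.77 [278. 218.] [0.592  0.0098]
scene tube_block_center 0.92 [321. 210.] [0.6737 0.0872]
scene tube_block_center 0.9 [111. 276.] [ 0.3595 -0.2908]
scene nose_tip 0.92 [262. 249.] [ 0.5915 -0.0746]
scene push_face 0.76 [216. 234.] [ 0.4857 -0.0984]
```

View pics/f1.png

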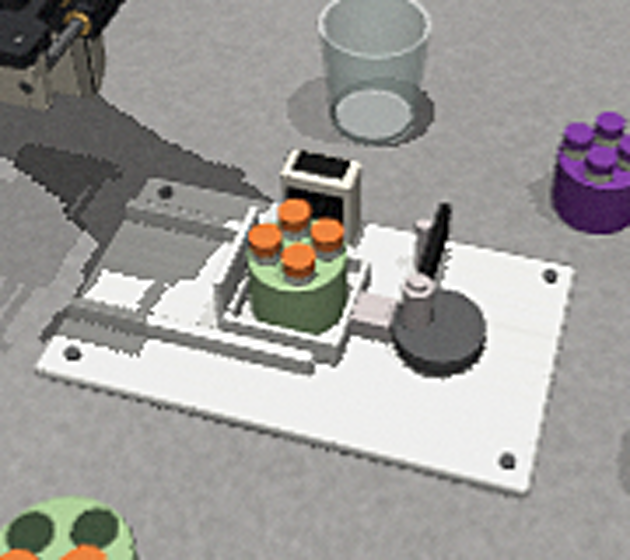

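The nose touches the disc at (393,320), the block is upright beside the reader, and the lever is at its pin. The push face moved about 35 mm. I'm handing in.

```bash
python3 -c "
from workcell import r
print(r.hand_in())"
```

```text
the job is handed in; nothing more can be done
None
```

I turned the cam to its stop and then pushed the carriage home against it. The last picture shows the tube block upright beside the reader. The job is handed in; the hand-in call did not return a verdict.

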